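Set a bar to the long length stop of a cut-off jig

ROBOT

A 6-joint arm with a two-finger parallel gripper is mounted at the origin on a cart in front of the work surface, level with it; the furniture and walls round the work are solid. World frame = base frame: x ahead of the robot, y to its left, z up, the work surface at z = 0. Lengths are in m, angles in degrees, forces in N, time in s.
With the tool pointing down it reaches from about 0.25 to 0.725 m from the base axis. Payload 9.7 kg.
Tool frame: the origin (TCP) lies midway between the tips of the shut fingers; the grasp point (between the pads) lies 19 mm behind it; x points along the fingers, y is the direction in which the jaws open and shut, and the axes are right-handed (so a half turn about x gives the same grasp; the last joint's range is limited). The gripper opens to 85 mm and grips with 20 to 120 N. Pads are 22 mm wide; open, the fingers measure 114 mm over their backs; the gripper's body (76 mm by 85 mm) begins 54 mm behind the grasp point. The pads swing forward as they close: fully open they stand 13 mm farther back than shut.
Start: joints at [66.463, 4.979, 10.078, 95.1, 0, 90], TCP at [0.22, 0.504, 0.231] pointing down, gripper open.
Joint ranges: [-179.16, 179.16], [-48.56, 103.87], [-65.8, 70.77], [-126.05, 130.52], [-82.76, 87.17], [-180, 180]. Speed limits (degrees/s): [127.2, 127.2, 147.25, 180, 180, 180].

INTERFACE

Orientations are given as [roll, pitch, yaw] about the fixed x, y, z axes, in that order (R = Rz(yaw) Ry(pitch) Rx(roll)).
In Python, from workcell import bot, cams gives the robot as it stands.
- The arm moves only by the tool apply_moves, never from a script. Its argument "commands" is a list of rows, each a list of 5 numbers: the shift along the tool's x, y, z in m, then the turn about the tool's x in rad, then the opening, from -1 (shut) to 1 (fully open). In form: [[tx, ty, tz, roll, hand], ...]. A call has 1 to 12 rows; each row is the pose to reach, as a shift and turn from the pose measured when the call began, along the tool's axes at that moment; what a row does not reach only later rows make up. A row lasts 1/10 s, in which the tool goes at most 50 mm and 8.59 degrees, less where a joint would pass 70% of its speed; a pose out of reach is approached as far as the arm can. A call with a gripper value outside its range is refused whole. The fingers move at their own pace and stop on an object; "newtons" is the grip in N (left out, the last holds). Time passes only in rows, so rows that repeat a pose let the fingers close. It gives the time, the measured TCP pose, the force and the opening at its end, in the units of the state.
- bot.get_obs(): the state, without advancing time (a new reading comes with each control period).
- cams.camera(name): name is "scene" or "top"; returns a dict with "frame" (384x512x3 uint8, blue, green, red), "depth" (384x512 float32, m along the optical axis (not along the pixel's ray), 0 where there is no reading), "camera_matrix" (3x3 intrinsics, pixels), "D" ([k1, k2, p1, p2, k3] as OpenCV has them; the pictures are not rectified), "R" (3x3) and "t" (3): a world point X has camera coordinates R X + t. Camera axes: x right, y down, z forward; pixel columns grow to the right and rows downward; lengths in m; the calibration is good to about 2 mm. A picture is of the moment at which its call begins.
- bot.job_done(): hands the job in, once; it reports no verdict.
Trained networks look in the newest picture that a camera, given by its name, has taken for a name from the list of things; names that differ only in an ending like _2 or _b are one class to them, and where a whole thing is asked for, a point or a joint stands for the part that bears it (a point fixed in the world has none). Each returns a list of dicts, best first, with "confidence" (0 to 1); they miss things now and then, are a little off and sometimes report something else, mostly with a low value. They report only what shows in the picture. A call takes as long as a camera call.
- cams.spot_in(name, camera): "rect" ([left, top, right, bottom] in pixels, round what is visible of it).
The state is a dict: "time": time; "q": joint angles; "qd": joint speeds; "joint_efforts": joint torques, N m; "ee_pos": TCP position; "tcp_rot": TCP orientation; "wrist_force": force on the tool from outside, world axes, zero at the start; "torque": the same for the moment, N m; "opening": finger opening in m.
Only numpy, scipy, OpenCV 4.12 (cv2) and the standard library are available. Lean on these libraries where they do the work, as an engineer would, in place of code of your own. Each camera call takes 0.05 s, during which the arm holds its last target. There are 200 camera calls.

TASK

Get the square steel bar ready to be sawn to the long length: push the long stop (the flip stop farther from the saw slot) over so that it flips forward and hangs fully down in front of the fence, then push the bar back flat against the fence and along it until its end butts against that stop. Only push: the bar stays lying on the jig board and is never picked up, and the short stop nearer the slot stays flipped up. Leave the other things on the jig and the bench where they are.

Things in the scene. Friction and masses are not known exactly. Their poses are not given: they have to be found in the camera images.
- jig: Cut-off jig screwed to the bench: plywood board (x -90 to 32, y -150 to 170 mm, top 15 mm above the bench) with an aluminium fence: front face at x = 0, 20 mm thick, top 45 mm above the bench. A 4 mm saw slot crosses both at y = 0. Origin: slot meets fence face, at bench height. x points away from the robot through the fence, y along it to the left. Stops are at y < 0, the bar comes from the left.
- long_stop: Fixed carriage of the long stop, 88 to 108 mm right of the slot, dark steel, 26 mm wide, clamped on the fence; black star knob behind the fence (to x = 42 mm, 44 mm above the bench). Top of its hinge ears 60 mm above the bench. Origin: middle of its width, on the fence face, at bench height; axes as the jig's. Its arm is 14 mm wide, centred: the face the bar butts against is at y = +7 mm.
- long_stop_arm (a joint): Hinge of the long stop's straight aluminium arm (12 mm thick), rad; pin along the fence, 6 mm in front of its face, 54 mm above the bench. About 3.4: flipped up, leaning back, top 88 mm above the bench and 11 mm behind the fence face. Pushed towards the robot (under 1 N) it balances near 3.0, then falls forward to 0: fully down, in front of the fence, reaching 14 mm out, toe 5 mm above the board.
- long_stop_toe (a point): Point in the middle of the long stop's arm near its free end: flipped up, about 82 mm above the bench; down, 24 mm above the bench and 8 mm in front of the fence.
- short_stop: Fixed carriage of the short stop, nearer the saw slot (38 to 48 mm right of it); same make, size and origin as the long stop. It stays flipped up and the bar passes under it.
- short_stop_arm (a joint): Hinge of the short stop's arm, same values as the long one: about 3.4 up. It must stay up.
- bar: The work: rusty square steel bar offcut 16 x 110 x 16 mm, about 0.24 kg, lying on the jig board left of the stops, a little in front of the fence and slightly askew. Origin: centre of its underside; its y runs along its length, roughly along the fence to the left, z up.
- bar_lead (a point): Centre of the bar's right end face, the end that goes to the stop (8 mm above the bar's underside).
- bar_tail (a point): Centre of the bar's left end face, the end to push on (8 mm above the bar's underside).
- brass: Bystander: brass rod stub, 18 mm diameter, 62 mm tall, standing on the board's front right corner. Origin: centre of its underside.
- angle: Bystander: aluminium angle offcut 35 x 90 x 33 mm lying on the front of the board, near the slot. Origin: centre of its underside, y along its length.
- tape: Bystander: tape measure 32 x 74 x 60 mm standing on the bench left of the jig. Origin: centre of its underside.
- tape_roll: Bystander: roll of masking tape, 100 mm across, 25 mm high, lying on the bench left of the jig. Origin: centre of its underside.
- tin: Bystander: round flux tin, 67 mm across, 31 mm high, on the bench right of the jig. Origin: centre of its underside.
- hammer: Bystander: ball-peen hammer 280 mm long lying on the bench far left. Origin: centre of its underside.
- gauge: Bystander: caliper 200 mm long lying on the bench far left. Origin: centre of its underside.

How it is judged:
By the outcome, as a careful person would: the job done as asked, in the order asked, and still so for the second after the job is handed in, with the robot touching nothing.
It also fails if it takes over 53 s, if anything falls off the work surface, if the arm or the gripper's body presses on something with over 40 N, if the wrist force passes 120 N, or if a joint passes its speed limit or range.

## Working session

There is one attempt and no reset: what is moved stays moved. The work goes in short steps, Python scripts to look and compute and a tool call to move; the robot and the scene stay as the last step left them, time stands still between calls to the robot, and variables do not carry over. Pictures are saved under pics/ and viewed, about 8 in all and at most 12, crops included, and the job is handed in when it is done.

Besides the shell and the picture viewer there is one more tool, called after "Emit:" by a JSON object that holds its "method" and its "body". apply_moves: Moves the arm, as the interface text tells. Its arguments: {"type":"object","properties":{"commands":{"type":"array"},"newtons":{"type":"number"}},"required":["commands"]}

```bash
mkdir -p pics; ls; python3 - <<'E'
from workcell import bot,cams
import cv2,numpy as np
o=bot.get_obs();print(o)
for c in("scene","top"):
    d=cams.camera(c);cv2.imwrite(f"pics/a_{c}.png",d["frame"]);np.savez(f"a_{c}.npz",**d)
    print(c,d["camera_matrix"].round(1).tolist(),np.array(d["R"]).round(3).tolist(),np.array(d["t"]).round(3),d["D"])
    for n in("jig","long_stop","long_stop_arm","short_stop","short_stop_arm","bar","brass","angle"):
        print(n,[(np.round(r["rect"]).tolist(),round(r["confidence"],2)) for r in cams.spot_in(n,c)[:3]])
E
```

```text
pics
{'time': 0.0, 'q': array([ 6.64641889e+01,  5.01156272e+00,  1.00331534e+01,  9.50995077e+01,
       -1.56914473e-03,  8.99994565e+01]), 'qd': array([-0.05575312,  0.03675305, -0.03600829, -0.06880272,  0.04558029,
        0.04203784]), 'joint_efforts': array([-1.27082694e-03, -5.20381987e+01,  4.64811015e+01,  1.62423350e-02,
       -1.46847492e-04,  2.85607250e-06]), 'ee_pos': array([0.21953997, 0.50402605, 0.23056698]), 'tcp_rot': array([ -88.84683867,   89.92206725, -112.38210521]), 'wrist_force': array([-0.62952243, -0.09236912,  0.22987752]), 'torque': array([-0.04902429,  0.03566701, -0.02309802]), 'opening': 0.08525994084072194}
scene [[392.0, 0.0, 250.6], [0.0, 392.0, 187.4], [0.0, 0.0, 1.0]] [[0.516, -0.856, 0.017], [-0.538, -0.34, -0.771], [0.666, 0.389, -0.636]] [-0.117  0.35   0.815] [-0.03242622  0.          0.          0.          0.        ]
jig [([235.0, 186.0, 355.0, 263.0], 0.95)]
long_stop []
long_stop_arm [([334.0, 213.0, 344.0, 224.0], 0.63)]
short_stop [([309.0, 202.0, 324.0, 218.0], 0.61)]
short_stop_arm [([387.0, 216.0, 411.0, 242.0], 0.47)]
bar [([252.0
[... 249 characters left out ...]
-0.973, 0.025, -0.228], [0.228, -0.002, -0.974]] [0.181 0.496 1.129] [-0.00775082  0.          0.          0.          0.        ]
jig [([260.0, 186.0, 358.0, 228.0], 0.85), ([266.0, 201.0, 300.0, 205.0], 0.53), ([177.0, 174.0, 200.0, 194.0], 0.29)]
long_stop [([340.0, 186.0, 353.0, 199.0], 0.4)]
long_stop_arm [([341.0, 193.0, 352.0, 200.0], 0.52)]
short_stop [([323.0, 187.0, 333.0, 198.0], 0.49), ([266.0, 199.0, 302.0, 204.0], 0.25)]
short_stop_arm [([325.0, 188.0, 331.0, 198.0], 0.43), ([310.0, 214.0, 336.0, 220.0], 0.4), ([265.0, 200.0, 297.0, 204.0], 0.22)]
bar [([264.0, 202.0, 296.0, 206.0], 0.64)]
brass [([123.0, 167.0, 175.0, 188.0], 0.57)]
angle [([309.0, 210.0, 338.0, 219.0], 0.54)]
```

View pics/a_top.png

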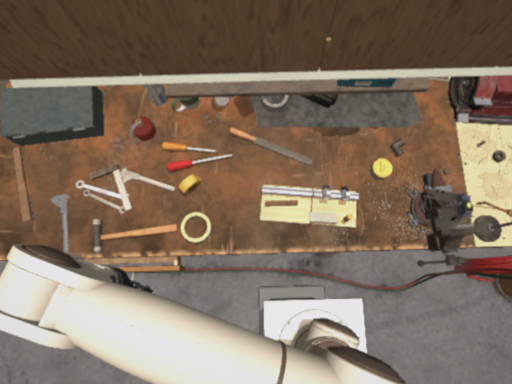

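View pics/a_scene.png

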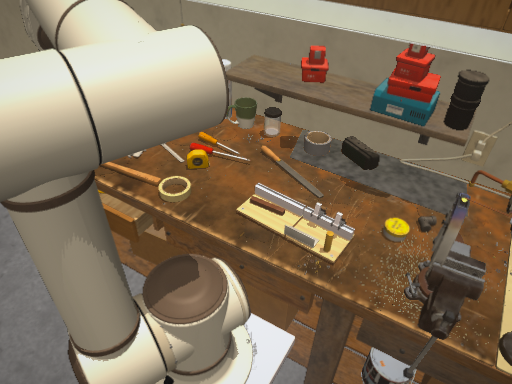

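```bash
cat > h.py <<'E'
import cv2,numpy as np
def load(c,p="a"): return dict(np.load(f"{p}_{c}.npz"))
def cloud(d):
    h,w=d["depth"].shape
    uv=np.stack(np.meshgrid(np.arange(w),np.arange(h)),-1).reshape(-1,1,2).astype(np.float32)
    n=cv2.undistortPoints(uv,d["camera_matrix"],d["D"]).reshape(h,w,2)
    z=d["depth"][...,None]
    return (np.concatenate([n*z,z],-1)-d["t"])@d["R"]   # R^T (X-t)
def pix(d,P):
    return cv2.projectPoints(np.asarray(P,float).reshape(-1,1,3),cv2.Rodrigues(d["R"])[0],d["t"],d["camera_matrix"],d["D"])[0][:,0]
def onplane(d,uv,z):
    n=cv2.undistortPoints(np.float32(uv).reshape(-1,1,2),d["camera_matrix"],d["D"]).reshape(-1,2)
    r=np.c_[n,np.ones(len(n))]@d["R"]; c=-d["R"].T@d["t"]
    return c+r*((z-c[2])/r[:,2])[:,None]
E
python3 - <<'E'
from h import *
for c,b in(("top",(250,178,370,236)),("scene",(225,175,365,270))):
    d=load(c);P=cloud(d);x0,y0,x1,y1=b
    f=d["frame"][y0:y1,x0:x1];k=6 if c=="top" else 5
    cv2.imwrite(f"pics/b_{c}.png",cv2.resize(f,None,fx=k,fy=k,interpolation=cv2.INTER_CUBIC))
    Q=P[y0:y1,x0:x1].reshape(-1,3)
    for lo,hi in((.010,.020),(.04,.05)):
        s=Q[(Q[:,2]>lo)&(Q[:,2]<hi)]
        print(c,lo,len(s),cv2.minAreaRect(s[:,:2].astype(np.float32)*1000),s[:,2].mean())
    s=Q[Q[:,2]<.008];print("bench z",s[:,2].mean(),len(s))
E
```

```text
top 0.01 2210 ((457.17755126953125, -0.2958831787109375), (319.4451904296875, 122.82371520996094), 84.09983825683594) 0.01540273101833364
top 0.04 560 ((460.62359619140625, -2.0617218017578125), (318.8872375488281, 123.48662567138672), 85.52667236328125) 0.04535970791427846
bench z 0.0003870512526856875 3481
scene 0.01 2268 ((515.209716796875, -9.784515380859375), (320.5145568847656, 248.58753967285156), 83.56505584716797) 0.014330823228242055
scene 0.04 645 ((458.3030090332031, -4.2087249755859375), (320.50225830078125, 125.9927749633789), 85.14962005615234) 0.044176042870224426
bench z -0.004588814913548306 8948
```

View pics/b_top.png

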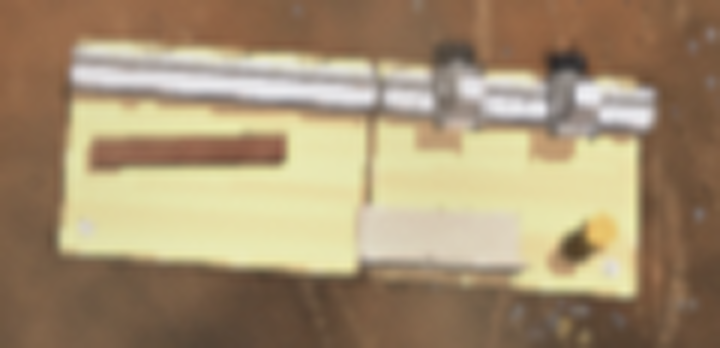

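View pics/b_scene.png

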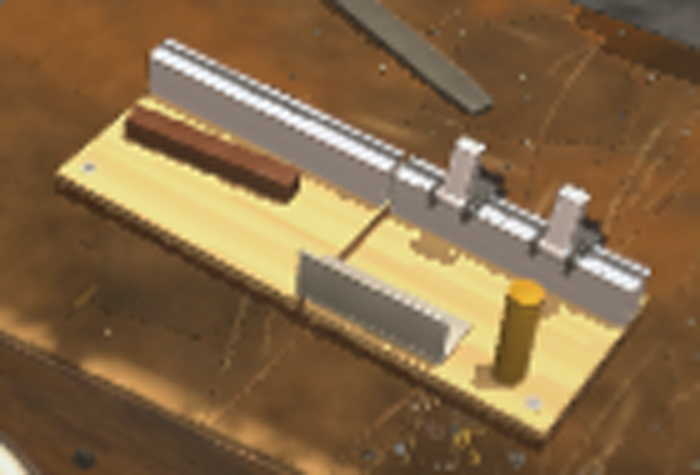

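```bash
python3 - <<'E'
from h import *
from scipy.optimize import least_squares
S=load("scene");T=load("top");Ps=cloud(S)[175:270,225:365].reshape(-1,3);Pt=cloud(T)[178:236,250:370].reshape(-1,3)
def near(P): 
    return P[(abs(P[:,0]-.457)<.11)&(abs(P[:,1])<.19)]
Ps=near(Ps);Pt=near(Pt)
f=Ps[(Ps[:,2]>.020)&(Ps[:,2]<.040)&(Ps[:,0]>.45)]
# fence face robust line x=a+b*y ; seed jig approx
def rob(p,x0): return least_squares(lambda v:(p[:,0]-v[0]-v[1]*p[:,1]),x0,loss="soft_l1",f_scale=.001).x
print("face scene",v:=rob(f,[.485,.1]),np.degrees(np.arctan(v[1])),len(f))
r=f[:,0]-v[0]-v[1]*f[:,1];print(np.percentile(r*1000,[5,25,50,75,95]))
for n,P in(("s",Ps),("t",Pt)):
    p=P[(P[:,2]>.0425)&(P[:,2]<.0475)]
    rr=p[:,0]-v[0]-v[1]*p[:,1];p=p[abs(rr-.01)<.014];rr=p[:,0]-v[0]-v[1]*p[:,1]
    print(n,"top rel face",np.percentile(rr*1000,[2,10,50,90,98]),rob(p,[.49,.1]),"y",p[:,1].min(),p[:,1].max())
    b=P[(P[:,2]>.008)&(P[:,2]<.019)];c=1/np.hypot(1,v[1]);X=(b[:,0]-v[0]-v[1]*b[:,1])*c;Y=(b[:,1]+v[1]*(b[:,0]-v[0]))*c
    print(n,"board x",np.percentile(X,[.5,99.5]),"y",np.percentile(Y,[0,1,99,100]))
    for nm,q in(("hi",P[P[:,2]>.066]),("bar",P[(P[:,2]>.026)&(P[:,2]<.034)])):
        X=(q[:,0]-v[0]-v[1]*q[:,1])*c;Y=(q[:,1]+v[1]*(q[:,0]-v[0]))*c
        k=(X>-.03) if nm=="hi" else (X<-.004)&(X>-.045)&(Y>.0)
        for a in sorted(np.c_[X,Y,q[:,2]][k].round(4).tolist(),key=lambda a:a[1])[::1 if nm=="hi" else 6]:print(nm,a)
E
```

```text
face scene [0.48277412 0.07712336] 4.410112892566398 761
[-3.36917416e+01 -2.10786878e+01  9.84434492e-03  3.46583770e+00
  8.04551656e+00]
s top rel face [-1.53699778  2.02560645 10.5202774  19.590447   22.53245744] [0.49336323 0.09634595] y -0.16690565547208572 0.15234678350032854
s board x [-0.09215367  0.0069783 ] y [-0.16692094 -0.16365998  0.15265279  0.15699592]
hi [-0.0027, -0.1282, 0.0848]
hi [0.0059, -0.1276, 0.0816]
hi [-0.0022, -0.1275, 0.0877]
hi [-0.0011, -0.1275, 0.0685]
hi [0.0039, -0.1274, 0.072]
hi [-0.0025, -0.1273, 0.0732]
hi [-0.0054, -0.127, 0.0826]
hi [-0.0033, -0.127, 0.0773]
hi [0.0066, -0.1268, 0.0842]
hi [-0.0054, -0.1267, 0.0678]
hi [-0.0063, -0.1264, 0.072]
hi [0.0068, -0.1259, 0.0726]
hi [-0.0031, -0.1257, 0.0838]
hi [0.0023, -0.1255, 0.0867]
hi [-0.0051, -0.1255, 0.0742]
hi [-0.0024, -0.1249, 0.0863]
hi [-0.0053, -0.1249, 0.0777]
hi [-0.0064, -0.1244, 0.0672]
hi [-0.0033, -0.1238, 0.0792]
hi [-0.0003, -0.1237, 0.0877]
hi [0.0065, -0.1236, 0.0861]
hi [-0.0052, -0.1235, 0.0695]
hi [-0.0034, -0.1232, 0.0825]
hi [-0.0042, -0.1229, 0.0866]
hi [-0.005, -0.122
[... 5396 characters left out ...]
, 0.0361, 0.0292]
bar [-0.013, 0.0396, 0.0262]
bar [-0.0173, 0.0431, 0.0299]
bar [-0.0281, 0.0496, 0.0309]
bar [-0.0186, 0.0534, 0.0335]
bar [-0.0288, 0.0596, 0.032]
bar [-0.0258, 0.0632, 0.0331]
bar [-0.0189, 0.0666, 0.0315]
bar [-0.0287, 0.0727, 0.0279]
bar [-0.0264, 0.0764, 0.0325]
bar [-0.0234, 0.0799, 0.0335]
bar [-0.016, 0.0833, 0.0301]
bar [-0.0266, 0.0896, 0.0299]
bar [-0.0308, 0.0962, 0.0323]
bar [-0.0276, 0.1029, 0.0316]
bar [-0.0213, 0.1066, 0.0333]
bar [-0.0239, 0.1129, 0.0277]
bar [-0.0183, 0.1167, 0.0326]
bar [-0.0208, 0.1231, 0.0266]
bar [-0.0324, 0.1294, 0.032]
bar [-0.0322, 0.1327, 0.0298]
bar [-0.0256, 0.1363, 0.03]
bar [-0.026, 0.1397, 0.0313]
bar [-0.0228, 0.1432, 0.0314]
```

```bash
cat >> h.py <<'E'
from scipy.optimize import least_squares
def tojig(P,o,th): c,s=np.cos(th),np.sin(th);d=P-np.r_[o,0];return np.c_[c*d[:,0]+s*d[:,1],-s*d[:,0]+c*d[:,1],P[:,2]]
E
python3 - <<'E'
from h import *
th=-np.arctan(.0975);o=np.array([.4845,0.])
for it in(0,1):
  for c,b in(("scene",(225,175,365,270)),("top",(250,178,370,236))):
    d=load(c);P=cloud(d)[b[1]:b[3],b[0]:b[2]].reshape(-1,3);J=tojig(P,o,th)
    J=J[(abs(J[:,0]+.03)<.09)&(abs(J[:,1])<.19)]
    fa=J[(J[:,2]>.02)&(J[:,2]<.04)&(abs(J[:,0])<.007)]
    s=np.polyfit(fa[:,1],fa[:,0],1) if len(fa)>50 else None
    tp=J[(abs(J[:,2]-.045)<.003)&(abs(J[:,0]-.01)<.014)]
    s2=np.polyfit(tp[:,1],tp[:,0],1)
    bd=J[(abs(J[:,2]-.015)<.004)&(J[:,0]<-.045)]
    xr=J[abs(J[:,2]-.015)<.004]
    print(c,"face",s,len(fa),"top",s2,np.percentile(tp[:,0],[2,98]),"board y",bd[:,1].min(),bd[:,1].max(),"xmin",np.percentile(xr[:,0],1),"fence y",tp[:,1].min(),tp[:,1].max())
    hi=J[(J[:,2]>.066)&(abs(J[:,0])<.02)]
    for lo in(-.14,-.08):
        q=hi[(hi[:,1]>lo)&(hi[:,1]<lo+.05)]
        print("  arm y",q[:,1].min(),q[:,1].max(),"x",np.percentile(q[:,0],[3,97]),"z",q[:,2].max())
    br=J[(J[:,2]>.028)&(J[:,2]<.035)&(J[:,0]<-.006)&(J[:,0]>-.05)&(J[:,1]>.01)]
    print("  bar",cv2.minAreaRect((br[:,:2]*1000).astype(np.float32)),np.polyfit(br[:,1],br[:,0],1))
  o=o+np.array([0,-.003])*(it==0)
E
```

```text
scene face [0.00665021 0.00056833] 501 top [0.00098263 0.00878751] [-0.00195174  0.02034861] board y -0.16521239023751041 0.15523499716458192 xmin -0.09086394594802781 fence y -0.1666494306968424 0.15341327814509503
  arm y -0.1283893104811522 -0.11333479914302719 x [-0.00703487  0.00763879] z 0.08790164345961068
  arm y -0.06509806833217058 -0.05103878780116139 x [-0.00700813  0.00688461] z 0.08840247375879891
  bar ((-29.916683197021484, 86.78338623046875), (18.35626220703125, 108.21961975097656), 5.255716323852539) [-0.08704837 -0.0221001 ]
top face [0.00784012 0.00185705] 101 top [0.00511264 0.01153939] [0.00107047 0.02193951] board y -0.16234471583722482 0.15687148899056613 xmin -0.08758518902942486 fence y -0.16328517699799844 0.15592460880759434
  arm y -0.12420979076726534 -0.1112950803165523 x [-0.00582245  0.00941203] z 0.09129218974388176
  arm y -0.0631502200647773 -0.04838982659437947 x [-0.00438207  0.00915756] z 0.09144371472540602
  bar ((-26.900310516357422, 89.04778289794922), (17.01658821105957, 107.12608337402344), 5.911755561828613) [-0.08110693 -0.02026628]
scen
[... 393 characters left out ...]
0.08840247375879891
  bar ((-30.207805633544922, 89.76923370361328), (18.356264114379883, 108.21963500976562), 5.255716323852539) [-0.08704837 -0.02213131]
top face [0.00685252 0.00164856] 100 top [0.00487955 0.01126865] [0.00077971 0.02177362] board y -0.15935887434607138 0.15985733048171957 xmin -0.08787630857481231 fence y -0.160299335506845 0.15891045029874779
  arm y -0.1212239492761119 -0.10830923882539886 x [-0.00611357  0.00912091] z 0.09129218974388176
  arm y -0.06016437857362385 -0.04540398510322603 x [-0.00467319  0.00886644] z 0.09144371472540602
  bar ((-27.191436767578125, 92.03362274169922), (17.016586303710938, 107.12608337402344), 5.91175651550293) [-0.08110693 -0.02031523]
```

```bash
cat >> h.py <<'E'
from scipy.spatial.transform import Rotation as Ro
TH=-np.arctan(.101);O=np.array([.484,-.014,0])
RJ=Ro.from_euler("z",TH).as_matrix()
def state():
    from workcell import bot
    o=bot.get_obs();R=Ro.from_euler("xyz",o["tcp_rot"],degrees=True).as_matrix();return o,R
def report(*targets):
    o,R=state();print("t",o["time"],"tcp jig mm",(RJ.T@(o["ee_pos"]-O)*1000).round(1),"F jig",(RJ.T@o["wrist_force"]).round(2),"open",round(float(o["opening"]),4))
    A=RJ.T@R;print("tool x,y,z in jig:",A.T.round(4).tolist())
    a=np.arctan2((A[:,1])@[1,0,0],(A[:,1])@[0,1,0]);print("tool y from jig +y deg (toward x)",np.degrees(a).round(2))
    for T in targets: print(T,"shift tool",(R.T@(RJ@(np.array(T)/1000)+O-o["ee_pos"])).round(4))
E
python3 -c "
from h import *
report([35,-105,180],[35,-105,71])"
```

```text
t 0.9 tcp jig mm [-315.1  489.1  231.3] F jig [ 0.28  0.48 -0.4 ] open 0.0854
tool x,y,z in jig: [[0.0, 0.0, -1.0], [0.3052, 0.9523, 0.0001], [0.9523, -0.3052, 0.0]]
tool y from jig +y deg (toward x) 17.77
[35, -105, 180] shift tool [ 0.0513 -0.4589  0.5147]
[35, -105, 71] shift tool [ 0.1603 -0.4589  0.5147]
```

Emit:
{"method": "apply_moves", "body": {"commands": [[0.05,-0.459,0.515,-0.31,-1],[0.05,-0.459,0.515,-0.31,-1],[0.05,-0.459,0.515,-0.31,-1],[0.05,-0.459,0.515,-0.31,-1],[0.05,-0.459,0.515,-0.31,-1],[0.05,-0.459,0.515,-0.31,-1],[0.05,-0.459,0.515,-0.31,-1],[0.05,-0.459,0.515,-0.31,-1],[0.05,-0.459,0.515,-0.31,-1],[0.05,-0.459,0.515,-0.31,-1],[0.05,-0.459,0.515,-0.31,-1],[0.05,-0.459,0.515,-0.31,-1]], "newtons": 20}}

```text
time: 2.1
ee_pos: [0.4695, -0.0389, 0.1883]
tcp_rot: [5.7, 89.9, -0.1]
wrist_force: [0.7, 1.1, 1.5]
opening: -0.0002
```

Emit:
{"method": "apply_moves", "body": {"commands": [[0,0,0,0,-1]]}}

```text
time: 2.2
ee_pos: [0.4706, -0.0433, 0.1872]
tcp_rot: [-74.5, 89.9, -80.6]
wrist_force: [-0.8, 0.7, 0.3]
opening: -0.0001
```

```bash
python3 -c "
from h import *
report([35,-105,150],[35,-105,71],[-25,-105,71])"
```

```text
t 2.2 tcp jig mm [-10.3 -30.5 187.2] F jig [-0.89  0.65  0.29] open -0.0001
tool x,y,z in jig: [[0.0002, -0.0008, -1.0], [0.0057, 1.0, -0.0008], [1.0, -0.0057, 0.0002]]
tool y from jig +y deg (toward x) 0.33
[35, -105, 150] shift tool [ 0.0373 -0.0742  0.0458]
[35, -105, 71] shift tool [ 0.1163 -0.0741  0.0457]
[-25, -105, 71] shift tool [ 0.1163 -0.0745 -0.0143]
```

Emit:
{"method": "apply_moves", "body": {"commands": [[0.02,-0.037,0.03,0,-1],[0.037,-0.074,0.05,-0.005,-1],[0.037,-0.074,0.05,-0.005,-1],[0.06,-0.074,0.05,-0.005,-1],[0.085,-0.074,0.05,-0.005,-1],[0.105,-0.074,0.05,-0.005,-1],[0.115,-0.074,0.05,-0.005,-1],[0.115,-0.074,0.05,-0.005,-1],[0.115,-0.074,0.05,-0.005,-1]]}}

```text
time: 3.1
ee_pos: [0.5128, -0.122, 0.0733]
tcp_rot: [-38.4, 89.9, -44.2]
wrist_force: [0.0, 0.3, 0.3]
opening: -0.0
```

```bash
python3 - <<'E'
from h import *
from workcell import cams
report()
fs=[]
for c,b in(("scene",(225,155,365,250)),("top",(300,160,380,214))):
    d=cams.camera(c);fs.append(cv2.resize(d["frame"][b[1]:b[3],b[0]:b[2]],(560,380 if c=="scene" else 378),interpolation=cv2.INTER_CUBIC)[:,:560])
    np.savez(f"c_{c}.npz",**d)
cv2.imwrite("pics/c.png",np.hstack([cv2.resize(f,(400,300)) for f in fs]))
E
```

```text
t 3.1 tcp jig mm [  39.5 -104.5   73.3] F jig [0.01 0.34 0.28] open -0.0
tool x,y,z in jig: [[0.0012, -0.0009, -1.0], [0.0003, 1.0, -0.0009], [1.0, -0.0003, 0.0012]]
tool y from jig +y deg (toward x) 0.02
```

View pics/c.png

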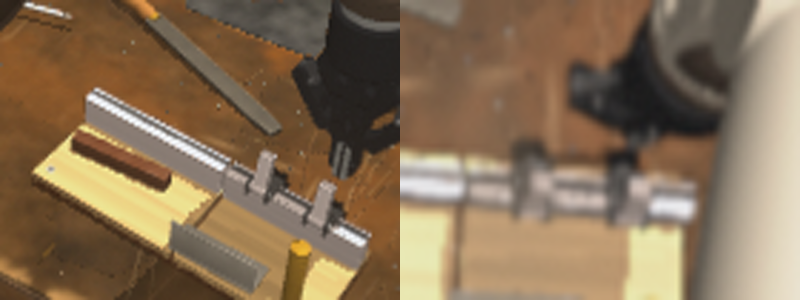

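Emit:
{"method": "apply_moves", "body": {"commands": [[0,0,-0.008,0,-1],[0,0,-0.014,0,-1],[0,0,-0.018,0,-1],[0,0,-0.021,0,-1],[0,0,-0.024,0,-1],[0,0,-0.027,0,-1],[0,0,-0.03,0,-1],[0,0,-0.033,0,-1],[0,0,-0.036,0,-1],[0,0,-0.039,0,-1],[0,0,-0.042,0,-1],[0,0,-0.045,0,-1]]}}

```text
time: 4.4
ee_pos: [0.4681, -0.1177, 0.0736]
tcp_rot: [-27.1, 89.9, -32.9]
wrist_force: [-0.5, -0.6, 1.1]
opening: -0.0003
```

Emit:
{"method": "apply_moves", "body": {"commands": [[0,0,-0.004,0,-1],[0,0,-0.008,0,-1],[0,0,-0.008,0,-1],[-0.02,0,-0.008,0,-1],[-0.05,0,-0.008,0,-1],[-0.08,0.02,-0.008,0,-1],[-0.08,0.07,-0.02,0,-1],[-0.08,0.12,-0.03,0,-1],[-0.08,0.16,-0.04,0,-1],[-0.08,0.2,-0.05,0,-0.1],[-0.08,0.2,-0.05,0,-0.1]]}}

```text
time: 5.5
ee_pos: [0.4378, 0.0902, 0.1534]
tcp_rot: [-0.4, 89.9, -5.9]
wrist_force: [-0.0, -0.4, 0.2]
opening: 0.0279
```

```bash
python3 - <<'E'
from h import *
from workcell import cams
report()
fs=[]
for c,b in(("scene",(235,165,365,265)),("top",(250,170,370,236))):
    d=cams.camera(c);np.savez(f"d_{c}.npz",**d);fs.append(cv2.resize(d["frame"][b[1]:b[3],b[0]:b[2]],(400,300),interpolation=cv2.INTER_CUBIC))
    J=(cloud(d).reshape(-1,3)-O)@RJ
    for y0 in(-105,-43):
        q=J[(abs(J[:,1]*1000-y0)<9)&(abs(J[:,0])<.03)&(J[:,2]>.045)&(J[:,2]<.1)]; print(c,y0,"zmax",q[:,2].max() if len(q) else None)
cv2.imwrite("pics/d.png",np.hstack(fs))
E
```

```text
t 5.5 tcp jig mm [-56.5  99.1 153.4] F jig [ 0.01 -0.41  0.22] open 0.0279
tool x,y,z in jig: [[0.0023, -0.0, -1.0], [-0.0045, 1.0, -0.0], [1.0, 0.0045, 0.0023]]
tool y from jig +y deg (toward x) -0.26
scene -105 zmax 0.05982217375235866
scene -43 zmax 0.08903166057928784
top -105 zmax 0.06520843072174407
top -43 zmax None
```

View pics/d.png

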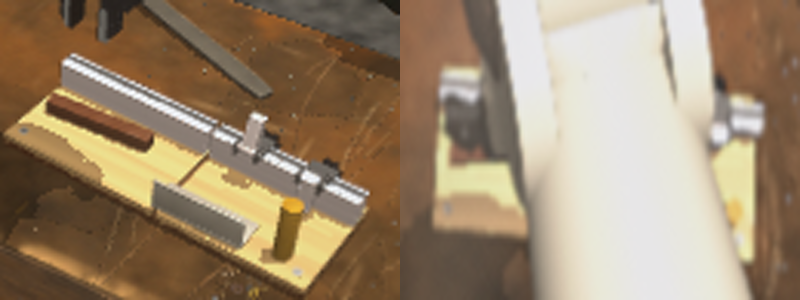

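Emit:
{"method": "apply_moves", "body": {"commands": [[0.03,0.003,-0.011,0.0045,0.05],[0.06,0.003,-0.011,0.0045,0.05],[0.09,0.003,-0.011,0.0045,0.05],[0.11,0.003,-0.011,0.0045,0.05],[0.12,0.003,-0.011,0.0045,0.05],[0.127,0.003,-0.011,0.0045,0.05],[0.132,0.003,-0.011,0.0045,0.05],[0.132,0.003,-0.011,0.0045,0.05],[0.132,0.003,-0.011,0.0045,0.05]]}}

```text
time: 6.5
ee_pos: [0.4285, 0.0912, 0.022]
tcp_rot: [-14.5, 89.8, -20.4]
wrist_force: [0.3, 0.3, -0.1]
opening: 0.0448
```

```bash
python3 - <<'E'
from h import *
from workcell import cams
report([-27,102,20])
fs=[]
for c,b in(("scene",(225,155,365,260)),):
    d=cams.camera(c);fs.append(cv2.resize(d["frame"][b[1]:b[3],b[0]:b[2]],(800,600),interpolation=cv2.INTER_CUBIC))
cv2.imwrite("pics/e.png",fs[0])
E
```

```text
t 6.5 tcp jig mm [-65.8  99.1  22. ] F jig [ 0.22  0.3  -0.14] open 0.0448
tool x,y,z in jig: [[0.0033, -0.0009, -1.0], [0.0026, 1.0, -0.0009], [1.0, -0.0026, 0.0033]]
tool y from jig +y deg (toward x) 0.15
[-27, 102, 20] shift tool [0.0021 0.0031 0.0388]
```

View pics/e.png

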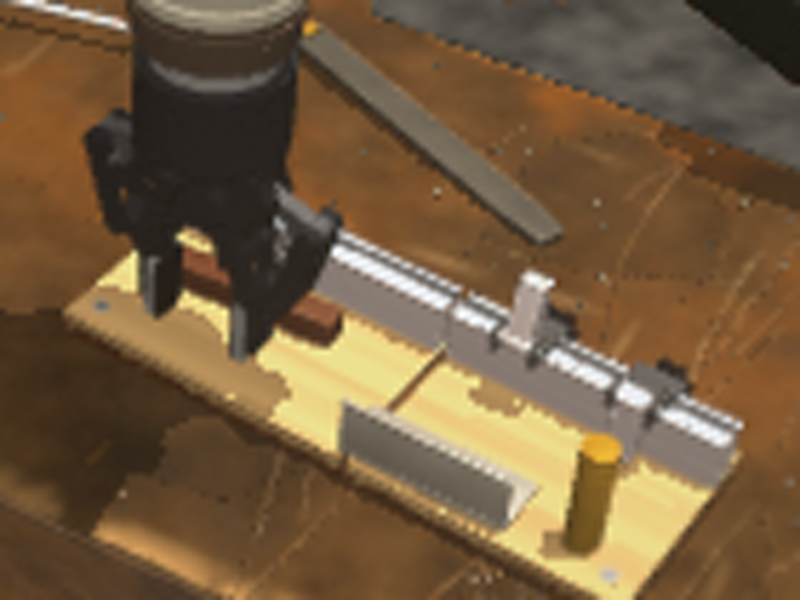

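Emit:
{"method": "apply_moves", "body": {"commands": [[0,0.003,0.005,0,0.05],[0,0.003,0.01,0,0.05],[0,0.003,0.014,0,0.05],[0,0.003,0.017,0,0.05],[0,0.003,0.019,0,0.05],[0,0.003,0.021,0,0.05],[0,0.003,0.023,0,0.05],[0,0.003,0.025,0,0.05],[0,0.003,0.027,0,0.05],[0,0.003,0.029,0,0.05],[0,0.003,0.031,0,0.05],[0,0.003,0.033,0,0.05]]}}

```text
time: 7.75
ee_pos: [0.4617, 0.0908, 0.0221]
tcp_rot: [-15.8, 89.8, -21.7]
wrist_force: [-2.4, -0.1, 1.9]
opening: 0.045
```

Emit:
{"method": "apply_moves", "body": {"commands": [[0,0,0.001,0,0.05],[0,0,0.002,0,0.05],[0,0,0.003,0,0.05],[0,0,0.003,0,0.05]]}}

```text
time: 8.15
ee_pos: [0.4649, 0.0904, 0.0221]
tcp_rot: [-15.4, 89.8, -21.3]
wrist_force: [-1.9, 0.4, 0.1]
opening: 0.0448
```

```bash
python3 -c "
from h import *
report()"
```

```text
t 8.15 tcp jig mm [-29.5 101.9  22.1] F jig [-1.95  0.16  0.06] open 0.0448
tool x,y,z in jig: [[0.0035, -0.001, -1.0], [0.0025, 1.0, -0.001], [1.0, -0.0025, 0.0035]]
tool y from jig +y deg (toward x) 0.14
```

Emit:
{"method": "apply_moves", "body": {"commands": [[0,0,0.001,0,0.05],[0,0,0.002,0,0.05],[0,0,0.002,0,0.05]]}}

```text
time: 8.45
ee_pos: [0.4671, 0.0902, 0.0221]
tcp_rot: [-14.1, 89.8, -20.0]
wrist_force: [-2.8, -0.4, 0.2]
opening: 0.0448
```

Emit:
{"method": "apply_moves", "body": {"commands": [[0,0,0.001,0,0.05],[0,0,0.001,0,0.05]]}}

```text
time: 8.65
ee_pos: [0.4673, 0.0902, 0.022]
tcp_rot: [-24.7, 89.9, -30.6]
wrist_force: [-6.3, 1.1, 4.2]
opening: 0.045
```

Emit:
{"method": "apply_moves", "body": {"commands": [[0,0,0.001,0,0.05],[0,0,0.001,0,0.05]]}}

```text
time: 8.85
ee_pos: [0.4673, 0.0902, 0.022]
tcp_rot: [-99.6, 90.0, -105.5]
wrist_force: [-8.7, 1.1, 4.3]
opening: 0.045
```

Emit:
{"method": "apply_moves", "body": {"commands": [[0,0,-0.01,0,0.05],[0,0,-0.02,0,0.05],[-0.02,0,-0.025,0,0.05],[-0.06,0.01,-0.025,0,-1],[-0.06,0.05,-0.01,0,-1],[-0.06,0.085,0.01,0,-1],[-0.06,0.085,0.01,0,-1],[-0.03,0.085,0.01,0,-1],[-0.01,0.085,0.01,0,-1],[0,0.085,0.01,0,-1],[0,0.085,0.01,0,-1]]}}

```text
time: 9.95
ee_pos: [0.4848, 0.1731, 0.0208]
tcp_rot: [-136.3, 89.8, -142.3]
wrist_force: [-0.7, 0.6, 0.1]
opening: -0.0002
```

```bash
python3 - <<'E'
from h import *
from workcell import cams
report([-17,34,22])
fs=[]
for c,b in(("scene",(225,155,365,260)),):
    d=cams.camera(c);fs.append(cv2.resize(d["frame"][b[1]:b[3],b[0]:b[2]],(800,600),interpolation=cv2.INTER_CUBIC));np.savez("f_scene.npz",**d)
cv2.imwrite("pics/f.png",fs[0])
E
```

```text
t 9.95 tcp jig mm [-18.  186.3  20.8] F jig [-0.77  0.53  0.12] open -0.0002
tool x,y,z in jig: [[-0.0019, -0.0018, -1.0], [0.0025, 1.0, -0.0018], [1.0, -0.0025, -0.0019]]
tool y from jig +y deg (toward x) 0.14
[-17, 34, 22] shift tool [-0.0009 -0.1523  0.0013]
```

View pics/f.png

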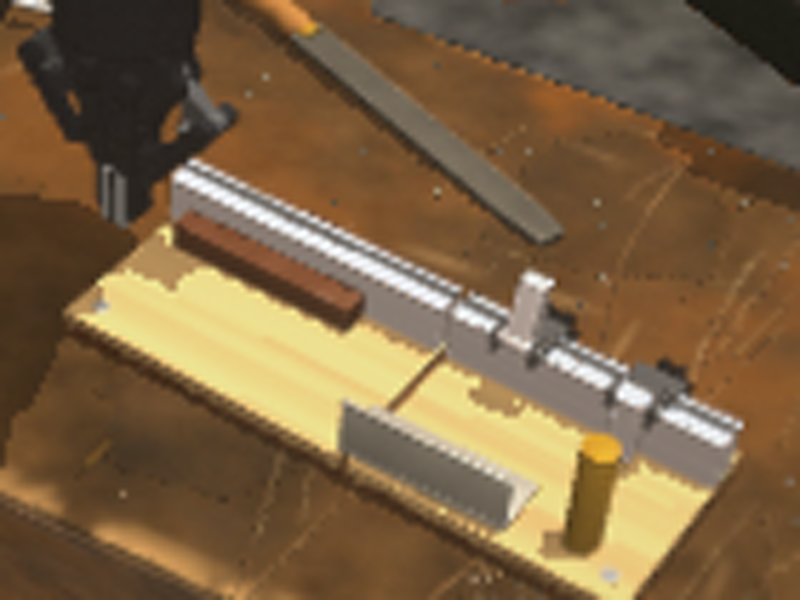

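Emit:
{"method": "apply_moves", "body": {"commands": [[0,-0.006,0,0,-1],[0,-0.011,0,0,-1],[0,-0.014,0,0,-1],[0,-0.018,0,0,-1],[0,-0.024,0,0,-1],[0,-0.031,0,0,-1],[0,-0.038,0,0,-1],[0,-0.045,0,0,-1],[0,-0.052,0,0,-1],[0,-0.058,0,0,-1],[0,-0.062,0,0,-1],[0,-0.065,0,0,-1]]}}

```text
time: 11.2
ee_pos: [0.479, 0.1084, 0.0222]
tcp_rot: [-101.0, 90.0, -106.9]
wrist_force: [0.6, 4.7, 2.5]
opening: -0.0005
```

```bash
python3 - <<'E'
from h import *
from workcell import cams
report()
fs=[]
for c,b in(("scene",(225,155,365,260)),):
    d=cams.camera(c);fs.append(cv2.resize(d["frame"][b[1]:b[3],b[0]:b[2]],(800,600),interpolation=cv2.INTER_CUBIC))
cv2.imwrite("pics/g.png",fs[0])
E
```

```text
t 11.2 tcp jig mm [-17.3 121.3  22.2] F jig [0.13 4.75 2.54] open -0.0005
tool x,y,z in jig: [[-0.0002, -0.0008, -1.0], [0.0028, 1.0, -0.0008], [1.0, -0.0028, -0.0002]]
tool y from jig +y deg (toward x) 0.16
```

View pics/g.png

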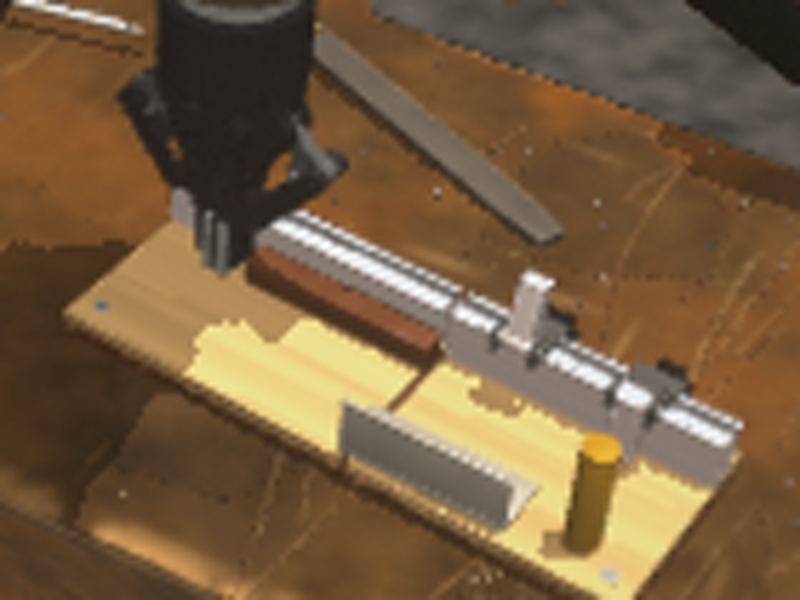

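Emit:
{"method": "apply_moves", "body": {"commands": [[0,-0.005,0.002,0,-1],[0,-0.012,0.003,0,-1],[0,-0.02,0.003,0,-1],[0,-0.028,0.003,0,-1],[0,-0.036,0.003,0,-1],[0,-0.044,0.003,0,-1],[0,-0.052,0.003,0,-1],[0,-0.06,0.003,0,-1],[0,-0.068,0.003,0,-1],[0,-0.074,0.003,0,-1],[0,-0.078,0.003,0,-1],[0,-0.08,0.003,0,-1]]}}

```text
time: 12.45
ee_pos: [0.4716, 0.0301, 0.022]
tcp_rot: [147.5, 89.7, 141.6]
wrist_force: [-10.2, 16.4, 8.9]
opening: -0.0002
```

Emit:
{"method": "apply_moves", "body": {"commands": [[0,-0.002,0,0,-1],[0,-0.004,0,0,-1],[0,-0.006,0,0,-1],[0,-0.006,0,0,-1]]}}

```text
time: 12.85
ee_pos: [0.4706, 0.0248, 0.0222]
tcp_rot: [142.6, 89.6, 136.8]
wrist_force: [-3.3, 7.4, 5.5]
opening: -0.0001
```

```bash
python3 - <<'E'
from h import *
from workcell import cams
report()
d=cams.camera("scene");b=(250,165,360,248)
cv2.imwrite("pics/i.png",cv2.resize(d["frame"][b[1]:b[3],b[0]:b[2]],(795,600),interpolation=cv2.INTER_CUBIC))
E
```

```text
t 12.85 tcp jig mm [-17.3  37.2  22.2] F jig [-4.06  7.07  5.52] open -0.0001
tool x,y,z in jig: [[-0.0059, 0.0045, -1.0], [0.0009, 1.0, 0.0045], [1.0, -0.0009, -0.0059]]
tool y from jig +y deg (toward x) 0.05
```

View pics/i.png

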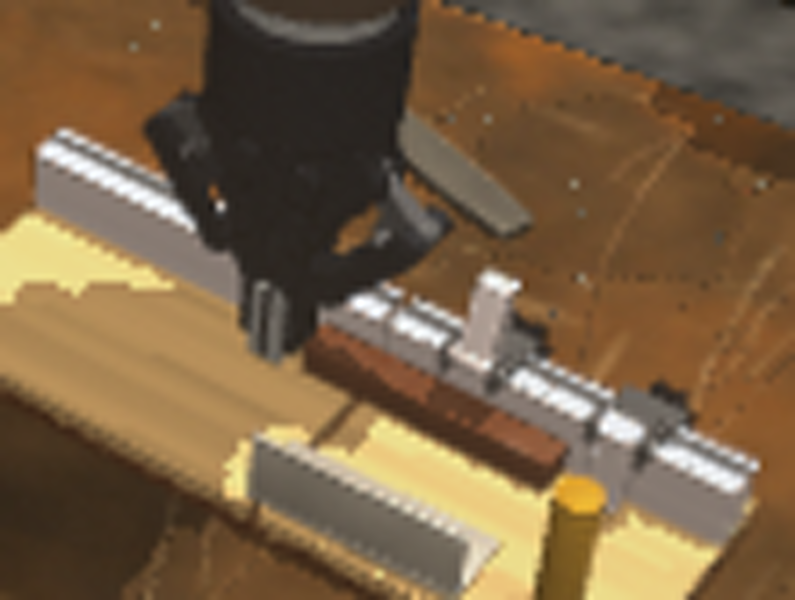

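Emit:
{"method": "apply_moves", "body": {"commands": [[0,0,-0.002,0,-1],[0,-0.001,-0.002,0,-1],[0,-0.003,-0.002,0,-1],[0,-0.004,-0.002,0,-1],[0,-0.004,-0.002,0,-1]]}}

```text
time: 13.4
ee_pos: [0.4681, 0.0208, 0.0221]
tcp_rot: [144.2, 89.6, 138.4]
wrist_force: [0.0, 3.6, 3.8]
opening: -0.0003
```

Emit:
{"method": "apply_moves", "body": {"commands": [[0,-0.001,0,0,-1],[0,-0.003,0,0,-1],[0,-0.004,0,0,-1],[0,-0.004,0,0,-1]]}}

```text
time: 13.8
ee_pos: [0.4677, 0.0167, 0.0221]
tcp_rot: [145.0, 89.6, 139.2]
wrist_force: [0.4, 3.7, 3.5]
opening: 0.0
```

```bash
python3 -c "
from h import *
report()"
```

```text
t 13.8 tcp jig mm [-19.3  28.9  22.1] F jig [0.06 3.74 3.46] open 0.0
tool x,y,z in jig: [[-0.006, 0.0042, -1.0], [0.0013, 1.0, 0.0042], [1.0, -0.0013, -0.006]]
tool y from jig +y deg (toward x) 0.08
```

Emit:
{"method": "apply_moves", "body": {"commands": [[0,-0.001,0.0005,0,-1],[0,-0.002,0.0005,0,-1],[0,-0.002,0.0005,0,-1]]}}

```text
time: 14.1
ee_pos: [0.468, 0.0145, 0.0221]
tcp_rot: [145.0, 89.6, 139.2]
wrist_force: [-0.4, 4.9, 3.4]
opening: 0.0001
```

Emit:
{"method": "apply_moves", "body": {"commands": [[0,-0.001,0,0,-1],[0,-0.002,0,0,-1],[0,-0.002,0,0,-1]]}}

```text
time: 14.4
ee_pos: [0.4678, 0.0124, 0.0221]
tcp_rot: [145.7, 89.6, 139.8]
wrist_force: [0.4, 4.7, 3.9]
opening: -0.0001
```

```bash
python3 - <<'E'
from h import *
from workcell import cams
report()
d=cams.camera("scene");b=(280,185,360,245)
cv2.imwrite("pics/j.png",cv2.resize(d["frame"][b[1]:b[3],b[0]:b[2]],(800,600),interpolation=cv2.INTER_CUBIC))
E
```

```text
t 14.4 tcp jig mm [-18.8  24.6  22.1] F jig [-0.03  4.69  3.91] open -0.0001
tool x,y,z in jig: [[-0.0059, 0.0041, -1.0], [0.0016, 1.0, 0.0041], [1.0, -0.0016, -0.006]]
tool y from jig +y deg (toward x) 0.09
```

View pics/j.png

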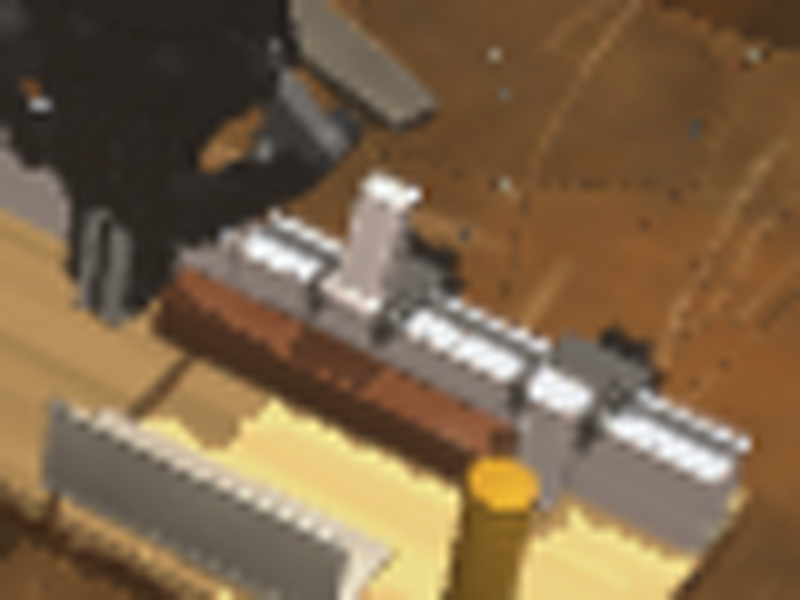

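Emit:
{"method": "apply_moves", "body": {"commands": [[0,-0.001,0,0,-1],[0,-0.001,0,0,-1]]}}

```text
time: 14.65
ee_pos: [0.4677, 0.0113, 0.0221]
tcp_rot: [146.2, 89.6, 140.3]
wrist_force: [0.7, 4.0, 3.5]
opening: -0.0001
```

Emit:
{"method": "apply_moves", "body": {"commands": [[0,-0.001,0,0,-1],[0,-0.001,0,0,-1]]}}

```text
time: 14.85
ee_pos: [0.4677, 0.0108, 0.0222]
tcp_rot: [137.5, 89.5, 131.6]
wrist_force: [0.7, 8.6, 3.3]
opening: 0.0
```

Emit:
{"method": "apply_moves", "body": {"commands": [[0,-0.001,0,0,-1],[0,-0.001,0,0,-1]]}}

```text
time: 15.05
ee_pos: [0.4676, 0.0107, 0.0222]
tcp_rot: [128.4, 89.5, 122.6]
wrist_force: [0.0, 9.9, 3.6]
opening: -0.0002
```

Emit:
{"method": "apply_moves", "body": {"commands": [[0,-0.001,0,0,-1],[0,-0.001,0,0,-1]]}}

```text
time: 15.25
ee_pos: [0.4676, 0.0106, 0.0222]
tcp_rot: [121.3, 89.3, 115.5]
wrist_force: [0.4, 11.0, 3.7]
opening: -0.0002
```

Emit:
{"method": "apply_moves", "body": {"commands": [[0,0.002,0,0,-1],[0,0.01,-0.002,0,-1],[0,0.03,-0.01,0,-1],[-0.03,0.06,-0.02,0,-1],[-0.08,0.1,-0.03,0,-1],[-0.1,0.15,-0.03,0,-1],[-0.1,0.19,-0.03,0,-1],[-0.1,0.23,-0.03,0,-1],[-0.1,0.25,-0.03,0,-1],[-0.1,0.25,-0.03,0,-1]]}}

```text
time: 16.25
ee_pos: [0.4628, 0.2635, 0.124]
tcp_rot: [128.1, 89.4, 122.5]
wrist_force: [-0.2, -0.5, -0.2]
opening: -0.0004
```

```bash
python3 - <<'E'
from h import *
from workcell import cams
report()
fs=[]
for c,b in(("scene",(280,185,360,245)),("top",(280,180,360,240))):
    d=cams.camera(c);np.savez(f"k_{c}.npz",**d);fs.append(cv2.resize(d["frame"][b[1]:b[3],b[0]:b[2]],(400,300),interpolation=cv2.INTER_CUBIC))
    J=(cloud(d)[b[1]-10:b[3],b[0]-10:b[2]].reshape(-1,3)-O)@RJ
    br=J[(J[:,2]>.027)&(J[:,2]<.034)&(J[:,0]<-.006)&(J[:,0]>-.03)&(J[:,1]>-.13)&(J[:,1]<.05)]
    print(c,cv2.minAreaRect((br[:,:2]*1000).astype(np.float32)))
    fe=J[(abs(J[:,2]-.045)<.003)&(abs(J[:,0]-.01)<.014)];print("fence slope",np.polyfit(fe[:,1],fe[:,0],1))
    for lo,hi in((-.03,.01),(-.06,-.03),(-.095,-.06)):
        q=br[(br[:,1]>lo)&(br[:,1]<hi)];print("  bar front/back x at",lo,np.percentile(q[:,0]*1000,[3,97]).round(1) if len(q) else None)
    st=J[(J[:,2]>.02)&(J[:,2]<.052)&(abs(J[:,1]+.105)<.012)&(J[:,0]<.0)&(J[:,0]>-.03)];print(" stop front",len(st),st.min(0).round(4) if len(st) else 0,st.max(0).round(4) if len(st) else 0)
    an=J[(J[:,2]>.019)&(J[:,0]<-.035)&(J[:,0]>-.1)&(J[:,1]>-.1)];print(" angle",an.min(0).round(3),an.max(0).round(3))
cv2.imwrite("pics/k.png",np.hstack(fs))
E
```

```text
t 16.25 tcp jig mm [-48.9 274.  124. ] F jig [-0.18 -0.51 -0.17] open -0.0004
tool x,y,z in jig: [[-0.0067, 0.0085, -0.9999], [-0.003, 1.0, 0.0085], [1.0, 0.0031, -0.0067]]
tool y from jig +y deg (toward x) -0.17
scene ((-13.108012199401855, -52.69185256958008), (123.00498962402344, 13.993124008178711), 89.84730529785156)
fence slope [-0.00301362  0.00854987]
  bar front/back x at -0.03 [-19.6  -6.3]
  bar front/back x at -0.06 [-17.2  -6.5]
  bar front/back x at -0.095 [-18.6  -7.2]
 stop front 59 [-0.0184 -0.1166  0.0211] [-0.0006 -0.0944  0.0517]
 angle [-0.09  -0.086  0.019] [-0.055  0.004  0.05 ]
top ((-11.492151260375977, -45.900779724121094), (10.68698787689209, 112.9466552734375), 0.5888674259185791)
fence slope [0.00164889 0.01091633]
  bar front/back x at -0.03 [-15.8  -6.6]
  bar front/back x at -0.06 [-16.4  -6.1]
  bar front/back x at -0.095 [-15.2  -6.9]
 stop front 12 [-0.0152 -0.1083  0.0238] [-0.0105 -0.0937  0.0511]
 angle [-0.089 -0.093  0.019] [-0.036  0.094  0.052]
```

View pics/k.png

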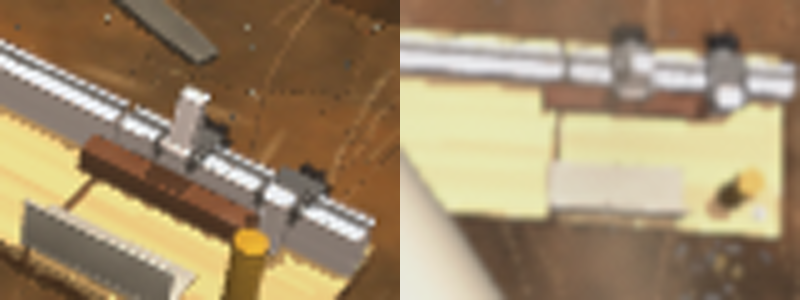

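```bash
python3 -c "
from h import *
o,_=state();print(o['q'].round(1));report([-36,-6,124])"
```

```text
[29.1  1.7 -5.2 83.2  0.6 34.8]
t 16.35 tcp jig mm [-48.7 271.6 124.2] F jig [-0.65  0.03 -0.61] open -0.0002
tool x,y,z in jig: [[-0.0069, 0.0081, -0.9999], [-0.0009, 1.0, 0.0081], [1.0, 0.001, -0.0069]]
tool y from jig +y deg (toward x) -0.05
[-36, -6, 124] shift tool [-0.0022 -0.2777  0.0124]
```

Emit:
{"method": "apply_moves", "body": {"commands": [[-0.002,-0.03,0.012,0.14,-1],[-0.002,-0.06,0.012,0.28,-1],[-0.002,-0.09,0.012,0.42,-1],[-0.002,-0.12,0.012,0.56,-1],[-0.002,-0.15,0.012,0.7,-1],[-0.002,-0.18,0.012,0.84,-1],[-0.002,-0.21,0.012,0.98,-1],[-0.002,-0.24,0.012,1.12,-1],[-0.002,-0.26,0.012,1.26,-1],[-0.002,-0.278,0.012,1.4,-1],[-0.002,-0.278,0.012,1.54,-1],[-0.002,-0.278,0.012,1.571,-1]]}}

```text
time: 17.55
ee_pos: [0.4462, -0.0184, 0.1237]
tcp_rot: [-136.1, 89.4, 127.7]
wrist_force: [0.3, 0.2, -0.1]
opening: -0.0002
```

Emit:
{"method": "apply_moves", "body": {"commands": [[0,0,0,0,-1],[0,0,0,0,-1]]}}

```text
time: 17.75
ee_pos: [0.4456, -0.0193, 0.1236]
tcp_rot: [-133.4, 89.4, 130.4]
wrist_force: [-0.3, 0.3, -0.5]
opening: 0.0
```

```bash
python3 -c "
from h import *
report([-36,-6,60],[-36,-6,24],[-30,-6,24])"
```

```text
t 17.75 tcp jig mm [-37.7  -9.1 123.6] F jig [-0.32  0.27 -0.52] open 0.0
tool x,y,z in jig: [[-0.0073, 0.007, -0.9999], [0.9999, -0.008, -0.0074], [-0.008, -0.9999, -0.007]]
tool y from jig +y deg (toward x) 90.46
[-36, -6, 60] shift tool [ 0.0636  0.0021 -0.0027]
[-36, -6, 24] shift tool [ 0.0996  0.0024 -0.0024]
[-30, -6, 24] shift tool [ 0.0996  0.0084 -0.0025]
```

Emit:
{"method": "apply_moves", "body": {"commands": [[0.03,0.002,-0.003,-0.008,-1],[0.06,0.002,-0.003,-0.008,-1],[0.08,0.002,-0.003,-0.008,-1],[0.092,0.002,-0.003,-0.008,-1],[0.099,0.002,-0.003,-0.008,-1],[0.099,0.002,-0.003,-0.008,-1],[0.099,0.005,-0.003,-0.008,-1],[0.099,0.006,-0.003,-0.008,-1],[0.099,0.006,-0.003,-0.008,-1]]}}

```text
time: 18.65
ee_pos: [0.4519, -0.0162, 0.0254]
tcp_rot: [-139.6, 89.5, 124.7]
wrist_force: [-0.3, -0.3, 0.4]
opening: -0.0002
```

Emit:
{"method": "apply_moves", "body": {"commands": [[0,0.001,0,0,-1],[0,0.002,0,0,-1],[0,0.002,0,0,-1]]}}

```text
time: 18.95
ee_pos: [0.4542, -0.0164, 0.0255]
tcp_rot: [-141.2, 89.5, 123.0]
wrist_force: [-0.4, -0.7, -0.2]
opening: -0.0001
```

```bash
python3 -c "
from h import *
report()"
```

```text
t 18.95 tcp jig mm [-29.4  -5.4  25.5] F jig [-0.29 -0.75 -0.16] open -0.0001
tool x,y,z in jig: [[-0.0057, 0.0071, -1.0], [1.0, 0.0001, -0.0057], [0.0001, -1.0, -0.0071]]
tool y from jig +y deg (toward x) 89.99
```

Emit:
{"method": "apply_moves", "body": {"commands": [[0,0.001,0,0,-1],[0,0.002,0,0,-1],[0,0.002,0,0,-1]]}}

```text
time: 19.25
ee_pos: [0.4562, -0.0166, 0.0254]
tcp_rot: [-140.5, 89.5, 123.7]
wrist_force: [1.1, -0.0, -0.1]
opening: -0.0001
```

Emit:
{"method": "apply_moves", "body": {"commands": [[0,0.001,0,0,-1],[0,0.002,0,0,-1],[0,0.002,0,0,-1]]}}

```text
time: 19.55
ee_pos: [0.4583, -0.0168, 0.0254]
tcp_rot: [-141.1, 89.5, 123.2]
wrist_force: [-0.2, 0.5, 0.1]
opening: 0.0002
```

Emit:
{"method": "apply_moves", "body": {"commands": [[0,0.001,0,0,-1],[0,0.001,0,0,-1]]}}

```text
time: 19.75
ee_pos: [0.4595, -0.0169, 0.0255]
tcp_rot: [-141.7, 89.5, 122.5]
wrist_force: [-0.1, 0.3, -0.5]
opening: -0.0001
```

Emit:
{"method": "apply_moves", "body": {"commands": [[0,0.001,0,0,-1],[0,0.001,0,0,-1]]}}

```text
time: 19.95
ee_pos: [0.4603, -0.0169, 0.0254]
tcp_rot: [-139.7, 89.5, 124.6]
wrist_force: [-1.2, 0.3, 1.4]
opening: 0.0
```

Emit:
{"method": "apply_moves", "body": {"commands": [[0,0.001,0,0,-1],[0,0.001,0,0,-1]]}}

```text
time: 20.15
ee_pos: [0.4605, -0.0169, 0.0253]
tcp_rot: [-132.5, 89.4, 131.7]
wrist_force: [-6.7, 0.8, 4.6]
opening: -0.0
```

Emit:
{"method": "apply_moves", "body": {"commands": [[0,0.001,0,0,-1],[0,0.001,0,0,-1]]}}

```text
time: 20.35
ee_pos: [0.4605, -0.017, 0.0252]
tcp_rot: [-125.8, 89.3, 138.5]
wrist_force: [-6.2, 2.0, 4.2]
opening: -0.0
```

Emit:
{"method": "apply_moves", "body": {"commands": [[0,-0.004,0,0,-1],[0,-0.01,0,0,-1],[-0.005,-0.012,0,0,-1],[-0.03,-0.012,0,0,-1],[-0.07,-0.012,0,0,-1],[-0.12,-0.012,0,0,-1],[-0.15,-0.012,-0.04,0,-1],[-0.15,-0.012,-0.08,0,-1],[-0.15,-0.012,-0.12,0,-1],[-0.15,-0.012,-0.16,0,-1],[-0.15,-0.012,-0.2,0,-1],[-0.15,-0.012,-0.25,0,-1]]}}

```text
time: 21.55
ee_pos: [0.475, 0.2329, 0.178]
tcp_rot: [-130.9, 89.3, 133.2]
wrist_force: [1.2, -0.1, -1.2]
opening: -0.0001
```

```bash
python3 - <<'E'
from h import *
from workcell import cams
report()
for c,b in(("scene",(235,175,360,255)),("top",(255,180,360,240))):
    d=cams.camera(c);np.savez(f"m_{c}.npz",**d)
    J=(cloud(d)[b[1]:b[3],b[0]:b[2]].reshape(-1,3)-O)@RJ
    br=J[(J[:,2]>.027)&(J[:,2]<.034)&(J[:,0]<-.006)&(J[:,0]>-.03)&(J[:,1]>-.13)&(J[:,1]<.05)]
    print(c,[np.percentile(br[(br[:,1]>l)&(br[:,1]<h)][:,0]*1000,[3,97]).round(1) for l,h in((-.03,.01),(-.06,-.03),(-.095,-.06))],"y max",br[:,1].max())
    for n in("bar","long_stop_arm","short_stop_arm","brass","angle"):
        print(n,[(np.round(r["rect"]).tolist(),round(r["confidence"],2)) for r in cams.spot_in(n,c)[:2]])
    for y0 in(-105,-43):
        q=J[(abs(J[:,1]*1000-y0)<9)&(abs(J[:,0])<.03)&(J[:,2]<.1)];print("zmax",y0,q[:,2].max())
# bar colour extent along its top, lead gap to stop
d=load("scene","m");pts=[RJ@np.array([-.008,y,.031])+O for y in np.arange(-.115,-.08,.003)]
for p,y in zip(pix(d,pts),np.arange(-115,-80,3)):print(y,d["frame"][int(round(p[1])),int(round(p[0]))].tolist(),end=" ")
E
```

```text
t 21.55 tcp jig mm [-33.8 244.8 178. ] F jig [ 1.17 -0.01 -1.22] open -0.0001
tool x,y,z in jig: [[-0.0089, 0.0077, -0.9999], [1.0, -0.0007, -0.0089], [-0.0008, -1.0, -0.0077]]
tool y from jig +y deg (toward x) 90.04
scene [array([-18.4,  -6.4]), array([-19.3,  -6.8]), array([-18.2,  -7. ])] y max 0.01034503129189216
bar [([297.0, 212.0, 333.0, 234.0], 0.59)]
long_stop_arm []
short_stop_arm [([310.0, 204.0, 320.0, 217.0], 0.49)]
brass [([324.0, 232.0, 333.0, 249.0], 0.63), ([160.0, 175.0, 190.0, 202.0], 0.51)]
angle [([282.0, 225.0, 318.0, 247.0], 0.8)]
zmax -105 0.060104479058063716
zmax -43 0.08941247530942384
top [array([-15.3,  -6.2]), array([-14.4,  -6.5]), array([-15.1,  -7.1])] y max 0.010697591198553435
bar [([306.0, 197.0, 340.0, 201.0], 0.57)]
long_stop_arm [([323.0, 190.0, 328.0, 198.0], 0.59)]
short_stop_arm [([325.0, 189.0, 330.0, 198.0], 0.48), ([310.0, 212.0, 338.0, 223.0], 0.21)]
brass [([345.0, 213.0, 357.0, 221.0], 0.61)]
angle [([308.0, 211.0, 337.0, 222.0], 0.49)]
zmax -105 0.06212841621479248
zmax -43 0.09149880253479595
-115 [110, 118, 131] -112 [107, 117, 128] -109 [116, 125, 138] -106 [115, 124, 138] -103 [115, 123, 136] -100 [115, 124, 137] -97 [64, 79, 102] -94 [43, 63, 94] -91 [44, 64, 96] -88 [61, 92, 144] -85 [61, 92, 145] -82 [58, 86, 138]
```

```bash
python3 -c "
from workcell import bot
print(bot.job_done(), bot.get_obs()['time'])"
```

```text
the job is handed in; nothing more can be done
the job is handed in; nothing more can be done
```

The job is handed in, at about 22 s of the 53 s allowed. I flipped the long stop forward, pushed the bar flat against the fence, and slid it along until it butted against that stop.

**Last checks**
- **Long stop:** nothing stands above the hinge ears (top about 60 mm). The last pictures show the arm hanging in front of the fence.
- **Short stop:** still up, about 89 mm high.
- **Bar against the stop:** it halted firmly there, with the push force rising from 4 to 11 N and no further travel. In the scene picture its end meets the stop at about y = -98 mm.
- **Bar against the fence:** the front edge is straight to about 1 mm. A final sideways press met firm resistance at once, with no sliding.
- **Other things:** the brass stub and the aluminium angle were found where they started, to within a few pixels. I did not re-check the items on the bench away from the jig. The robot went nowhere near them.

**What disagreed**
- While sliding the bar, the fingers rubbed against the fence for a moment (about 10 N sideways, 16 N along it). I backed them off 2 mm and carried on.
- The detector missed the long stop's arm in the last scene picture, and in the top view it reported the short stop's arm as the long one. I relied on depth and the pictures for that stop instead.
- The two cameras differ by 1–3 mm in absolute position.

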